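# Close the pump housing's service panel

## Task

First flip the cam lever on the end of the pump housing right over, away from the robot's side, so that it frees the raised service panel. Then turn the panel's quarter-turn fastener until its wing (and the slot line under it) lines up with the two engraved index lines, and then push the panel fully down against the frame and finish while still holding it pressed there; do not let go. Leave the other things on the bench where they are.

Things in the scene. Friction and masses are not known exactly. Their poses are not given: they have to be found in the camera images.
- housing: Grey pump housing fixed to the bench, 140 (x) x 220 (y) mm, base plate 150 x 230, aluminium frame as its top edge 85 mm above the bench. Origin: centre of its underside; z up. Lever on its -y end; two brass pipe stubs on its +x side (to x = 100 mm, 40 mm up). Placed anew each time, yaw within 0.35 rad, so its -x side looks roughly to the robot.
- panel: Aluminium panel 124 (x) x 196 (y) x 6 mm, level over the frame on four sprung guide pins; moves only straight up and down. Origin: centre of its underside; axes as the housing's. At the start its top face is 101 mm above the bench. Two dark engraved lines along y, 26 to 54 mm either side of the fastener's axis, show how the wing must point. A small ear on its -y side lies over the cam.
- panel_slide (a joint): How far the panel is down: 0 = raised (start), 0.010 m = fully down on the frame. Springs push it up (net about 3.5 N raised, 8.5 N down), so it rises when let go. While the lever is not flipped the cam under the ear stops it within about 2 mm; while the fastener is out of line its cross-bar stops it after about 3 mm.
- press_spot (a point): Middle of the bare half of the panel, on its top face, 55 mm to +y of its centre: a clear place to push down.
- fastener (a joint): Angle of the fastener (rad), growing anticlockwise seen from above. 0: wing along the housing's x; 1.571: wing along y, in line with the engraved lines. Starts at 0.25 to 0.85, turns from 0 to 2.4 against light friction (0.06 N m), stays where left; no stop at the right angle. Its cross-bar enters the slot below only within about 0.17 rad of 1.571.
- fastener_grip (a point): Point on the fastener's upright axis, 35 mm to -y of the panel's centre, inside its wing: a dark steel bar 40 long x 10 thick x 26 mm high whose top is 12 mm above this point (139 mm above the bench at the start). It stands on a 40 mm disc, 6 mm high, top 14 mm below this point, with a slot line along the wing. The point turns with it: x along the wing, z up.
- cam_lever (a joint): Angle of the cam lever (rad) about a level axis along the housing's y. 0: leans 0.8 rad from upright to the housing's -x (locked; starts at 0 to 0.15). It grows as the lever swings over the top to +x; 1.6: end stop, leaning 0.8 rad to +x. Panel free from 1.25 on. Friction (0.15 N m, about 2 N at the tip) keeps it where left.
- lever_tip (a point): Outer end of the cam lever's black round grip (16 mm thick, the outer 33 mm of the lever; below it a 9 mm steel rod), 78 mm from the pivot. Moves with the lever.
- lever_pivot (a point): Point on the lever's axis in its plane of swing, 144 mm to -y of the housing's origin, 76 mm above the bench. The lever swings in the housing's x-z plane through this point; the panel's ear and the bracket lie 14 mm and more to +y of it.
- beaker: White cup, 68 mm wide, 85 mm high, behind the housing; leave alone. Origin: underside centre.
- gasket_ring: Black rubber ring, 60 mm wide, 6 mm thick, lying in front of the housing; leave alone.
- spanner: Steel spanner, 150 mm long, lying in front of the housing; leave alone.
- brass_elbow: Brass pipe elbow, about 60 mm long and 50 mm high, by the housing's +y end; leave alone.
- sealant_jar: White jar, 52 mm wide, 75 mm high, with black lid, on the robot's right; leave alone.
- screwdriver: Screwdriver, 190 mm long, lying on the robot's left; leave alone.
- end_plug: Grey plastic plug, 36 mm wide, 22 mm high, behind the housing; leave alone.

How it is judged:
By the outcome, as a careful person would: the job done as asked, in the order asked, and still so for the second after the job is handed in, while the arm keeps its last pose, push and grip.
It also fails if it takes over 56 s, if anything falls off the work surface, if the arm or the gripper's body presses on something with over 40 N, if the wrist force passes 120 N, or if a joint passes its speed limit or range.

## Robot

A 7-joint arm with a two-finger parallel gripper is mounted at the origin on the work surface. World frame = base frame: x ahead of the robot, y to its left, z up, the work surface at z = 0. Lengths are in m, angles in degrees, forces in N, time in s.
With the tool pointing down it reaches from about 0.4 to 0.9 m from the base axis. Payload 5.5 kg.
Tool frame: the origin (TCP) lies midway between the tips of the shut fingers; the grasp point (between the pads) lies 19 mm behind it; z points along the fingers, y is the line along which they close (so a half turn about z gives the same grasp; the last joint's range is limited). The gripper opens to 85 mm and grips with 20 to 120 N. Pads are 22 mm wide; open, the fingers measure 114 mm over their backs; the gripper's body (76 mm by 85 mm) begins 54 mm behind the grasp point. The pads swing forward as they close: fully open they stand 13 mm farther back than shut.
Start: joints at [-58.831, 28.699, -24.465, 88.831, 12.651, 65.22, -12.049], TCP at [0.18, 0.625, 0.231] pointing down, gripper open.
Joint ranges: [-164.97, 164.97], [-17.58, 116.51], [-87.97, 89.64], [11.32, 138.91], [-80.73, 260.73], [10.89, 115.49], [-147.41, 147.41]. Speed limits (degrees/s): [147.25, 147.25, 180, 180, 180, 180, 180].

## Interface

Orientations are given as [roll, pitch, yaw] about the fixed x, y, z axes, in that order (R = Rz(yaw) Ry(pitch) Rx(roll)).
In Python, from workcell import r, snapshot, camera_info, spotter gives the robot as it stands. The module is installed in compiled form; this text tells all that it offers.
- The arm moves only by the shell command python3 -m crank 'ROWS' [FORCE]. ROWS is JSON, a list that holds one entry, the list of rows, each a list of 7 numbers: the finger opening in cm, from 0 to 8.54, then the shift along the tool's x, y, z in cm, then the turn, a rotation vector about the tool's x, y, z in degrees. A call has 1 to 12 rows; each row shifts and turns the commanded pose from where the row before left it, along the tool's axes as they then stand; what a row does not reach is not made up. A row lasts 1/10 s, in which the tool goes at most 50 mm and 8.59 degrees, less where a joint would pass 70% of its speed; a pose out of reach is approached as far as the arm can. A call with a gripper value outside its range is refused whole. The fingers move at their own pace and stop on an object; FORCE is the grip in N (left out, the last holds). Time passes only in rows, so rows that do not move let the fingers close. It gives the time, the measured TCP pose, the force, the opening and the grip force at its end, in the units of the state.
- r.get_state(): the state, without advancing time (a new reading comes with each control period).
- snapshot(name): name is "scene" or "top" or "wrist"; returns the picture (420x560x3 uint8, red, green, blue); there is no depth.
- camera_info(name): a dict with "fx", "fy", "cx", "cy" (pixels), "rvec" (rotation vector, rad) and "tvec" (3), from world to camera coordinates, as OpenCV has them. Camera axes: x right, y down, z forward; pixel columns grow to the right and rows downward; lengths in m; the calibration is good to about 2 mm. The wrist camera is an equidistant fisheye: a pixel r from the principal point sees the ray r / f radians off the axis. A picture is of the moment at which its call begins: read the wrist's pose just before it. camera_info takes no time and is no camera call; for the wrist camera it gives the pose at the moment of the call.
- r.finish_job(): hands the job in; it is judged then, once.
Trained networks look in the newest picture that a camera, given by its name, has taken for a name from the list of things; names that differ only in an ending like _2 or _b are one class to them, and where a whole thing is asked for, a point or a joint stands for the part that bears it (a point fixed in the world has none). Each returns a list of dicts, best first, with "confidence" (0 to 1); they miss things now and then, are a little off and sometimes report something else, mostly with a low value. They report only what shows in the picture. A call takes as long as a camera call.
- spotter.trace(camera, name): "pixels" (420x560 bool, what is visible of it) and "extent" ([centre column, centre row, width, height] in pixels, round what is visible of it).
The state is a dict: "clock": time; "q": joint angles; "joint_velocities": joint speeds; "effort": joint torques, N m; "eef_pos": TCP position; "tool_rot": TCP orientation; "wrist_force": force on the tool from outside, world axes, zero at the start; "torque": the same for the moment, N m; "opening": opening from 0.0 (shut) to 1.0 (fully open); "grasp_force": force on a finger pad.
Only numpy, scipy, OpenCV 4.12 (cv2) and the standard library are available. Lean on these libraries where they do the work, as an engineer would, in place of code of your own. Each camera call takes 0.05 s, during which the arm holds its last target. There are 200 camera calls.

## Working session

There is one attempt and no reset: what is moved stays moved. The work goes in short steps, Python scripts to look and compute and a shell command to move; the robot and the scene stay as the last step left them, time stands still between calls to the robot, and variables do not carry over. Pictures are saved under pics/ and viewed, at most 10 in all, crops included, and the job is handed in when it is done.

```bash
mkdir -p pics; cat > h.py <<'E'
import numpy as np, cv2
from workcell import r, snapshot, camera_info, spotter
from scipy.spatial.transform import Rotation as R
def save(n,f):
    im=snapshot(n); cv2.imwrite('pics/'+f,im[:,:,::-1]); return im
def cam(n):
    c=camera_info(n); Rm=cv2.Rodrigues(np.array(c['rvec'],float))[0]; return c,Rm,np.array(c['tvec'],float).ravel()
def ray(n,px,C=None):
    c,Rm,t=C or cam(n); x=(px[0]-c['cx'])/c['fx']; y=(px[1]-c['cy'])/c['fy']
    if n=='wrist':
        th=np.hypot(x,y); s=np.sin(th)/max(th,1e-9); d=np.array([x*s,y*s,np.cos(th)])
    else: d=np.array([x,y,1.])
    return -Rm.T@t, Rm.T@d
def onz(n,px,z,C=None):
    o,d=ray(n,px,C); return o+d*(z-o[2])/d[2]
def proj(n,P,C=None):
    c,Rm,t=C or cam(n); p=Rm@np.asarray(P,float)+t
    if n=='wrist':
        rr=np.hypot(p[0],p[1]); th=np.arctan2(rr,p[2]); return np.array([c['cx']+c['fx']*th*p[0]/rr,c['cy']+c['fy']*th*p[1]/rr])
    return np.array([c['cx']+c['fx']*p[0]/p[2],c['cy']+c['fy']*p[1]/p[2]])
E
python3 - <<'E'
from h import *
a=save('top','t0.png'); 
for n in ['panel','housing','fastener','cam_lever']:
    for d in spotter.trace('top',n)[:1]:
        m=d['pixels'].astype(np.uint8); print(n,d['confidence'],np.round(d['extent'],1),cv2.minAreaRect(cv2.findNonZero(m)))
b=save('scene','s0.png')
for n in ['panel','fastener','cam_lever']:
    for d in spotter.trace('scene',n)[:1]: print(n,d['confidence'],np.round(d['extent'],1))
for n in ['top','scene']:
    c,Rm,t=cam(n); print(n,c['fx'],-Rm.T@t,Rm[2])
print(r.get_state())
E
```

```text
panel 0.73 [332.5 211.1  80.4  46.9] ((330.9918212890625, 212.09017944335938), (84.1982421875, 45.992156982421875), 5.19442892074585)
housing 0.95 [331.8 208.5  98.   67.6] ((333.2425537109375, 209.57424926757812), (100.1007308959961, 61.99081039428711), 5.710593223571777)
fastener 0.56 [337.3 211.7  13.8  13.6] ((338.5, 212.5), (15.0, 15.0), 90.0)
cam_lever 0.58 [339.9 212.4  13.2  12.4] ((338.5, 212.5), (13.0, 13.0), 90.0)
panel 0.83 [241.2 246.1  92.4  72.3]
fastener 0.82 [231.8 248.3  16.7  19.6]
cam_lever 0.56 [188.8 276.4  28.3  29.6]
top 453.42778566230766 [ 0.46956002 -0.00625924  1.34141811] [ 0.08426626  0.01303596 -0.996358  ]
scene 542.1742569400625 [ 1.11756979 -0.77538574  1.00571557] [-0.41305318  0.60192774 -0.68342524]
{'clock': 0.45, 'q': array([-58.83265591,  28.7046316 , -24.46567085,  88.83523992,
        12.6491657 ,  65.22062196, -12.05103134]), 'joint_velocities': array([ 0.06581466, -0.06910146,  0.07149985, -0.04146061, -0.15629445,
        0.08739647,  0.00275286]), 'effort': array([ 4.67194448e-03, -5.68749440e+01, -5.80179468e+00, -2.80969369e+01,
        1.25777809e-02,  4.12412599e-03,  1.06039013e-05]), 'eef_pos': array([0.18004666, 0.62450901, 0.23122542]), 'tool_rot': array([-1.79991069e+02, -4.50197974e-03,  1.63913205e+02]), 'wrist_force': array([-0.30073256, -0.37693904, -0.58703635]), 'torque': array([-0.05390589, -0.08029165,  0.02055224]), 'grasp_force': 0.0, 'opening': 0.99779149297741}
```

View pics/t0.png

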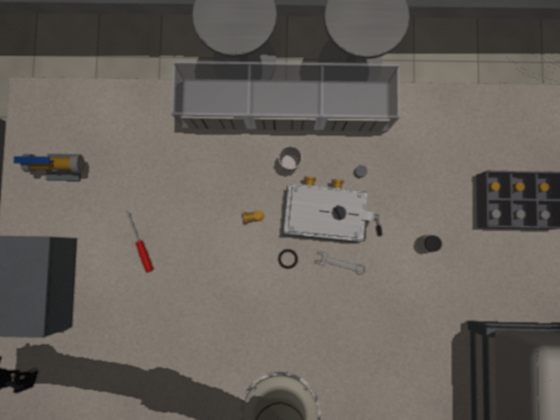

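View pics/s0.png

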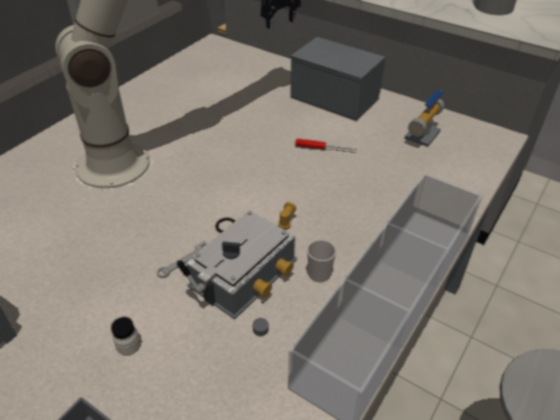

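The top view shows the housing around (330,212), the fastener at (339,212), and the lever tip at about (379,230) with a clear area around it. The scene view agrees: the lever leans towards the robot near (188,272).

```bash
cat >> h.py <<'E'
def go(P,yaw):
    "tool-axis shift(cm)+turn(deg) from the current pose to P, tool down at yaw"
    s=r.get_state(); Rm=R.from_euler('xyz',s['tool_rot'],degrees=True); T=R.from_euler('xyz',[180,0,yaw],degrees=True)
    return np.round(Rm.inv().apply(np.asarray(P)-s['eef_pos'])*100,2), np.round((Rm.inv()*T).as_rotvec(degrees=True),1)
E
python3 - <<'E'
from h import *
snapshot('top'); d=spotter.trace('top','panel')[0]
rc=cv2.boxPoints(cv2.minAreaRect(cv2.findNonZero(d['pixels'].astype(np.uint8))))
w=np.array([onz('top',p,.098) for p in rc]); print(w.round(3)); print('panel',w.mean(0))
e=w[1]-w[0]; f=w[2]-w[1]; L=e if np.linalg.norm(e)>np.linalg.norm(f) else f
L=L*np.sign(L[1]); print('yaw',np.degrees(np.arctan2(-L[0],L[1])),np.linalg.norm(e),np.linalg.norm(f))
print('lines',onz('top',(320,211.5),.101),onz('top',(357,213.5),.101))
print('tip',onz('top',(380,233),.13),'fast',onz('top',(339,212),.13))
print(go([w.mean(0)[0]-.06,w.mean(0)[1]-.05,.30],85))
E
```

```text
[[ 0.514 -0.016  0.098]
 [ 0.64  -0.024  0.098]
 [ 0.626 -0.251  0.098]
 [ 0.501 -0.242  0.098]]
panel [ 0.57019369 -0.13311339  0.098     ]
yaw -3.4731853706972475 0.12541350398790146 0.22786994094257684
lines [ 0.57073311 -0.10296631  0.101     ] [ 0.56700403 -0.20421997  0.101     ]
tip [ 0.51371804 -0.26090929  0.13      ] fast [ 0.56791104 -0.15150725  0.13      ]
(array([-54.1 , -68.46,  -6.87]), array([-0. , -0. , 78.9]))
```

```bash
python3 -m crank '[[[8.5,-2.7,-3.4,-0.4,0,0,0],[8.5,-2.7,-3.4,-0.4,0,0,0],[8.5,-2.7,-3.4,-0.4,0,0,0],[8.5,-2.7,-3.4,-0.4,0,0,0],[8.5,-2.7,-3.4,-0.4,0,0,0],[8.5,-2.7,-3.4,-0.4,0,0,0],[8.5,-2.7,-3.4,-0.4,0,0,0],[8.5,-2.7,-3.4,-0.4,0,0,0],[8.5,-2.7,-3.4,-0.4,0,0,0],[8.5,-2.7,-3.4,-0.4,0,0,0]]]'
python3 -m crank '[[[8.5,-2.7,-3.4,-0.4,0,0,0],[8.5,-2.7,-3.4,-0.4,0,0,0],[8.5,-2.7,-3.4,-0.4,0,0,0],[8.5,-2.7,-3.4,-0.4,0,0,0],[8.5,-2.7,-3.4,-0.4,0,0,0],[8.5,-2.7,-3.4,-0.4,0,0,0],[8.5,-2.7,-3.4,-0.4,0,0,0],[8.5,-2.7,-3.4,-0.4,0,0,0],[8.5,-2.7,-3.4,-0.4,0,0,0],[8.5,-2.7,-3.4,-0.4,0,0,0]]]'
python3 -m crank '[[[8.5,0,0,0,0,0,7.9],[8.5,0,0,0,0,0,7.9],[8.5,0,0,0,0,0,7.9],[8.5,0,0,0,0,0,7.9],[8.5,0,0,0,0,0,7.9],[8.5,0,0,0,0,0,7.9],[8.5,0,0,0,0,0,7.9],[8.5,0,0,0,0,0,7.9],[8.5,0,0,0,0,0,7.9],[8.5,0,0,0,0,0,7.9]]]'
python3 - <<'E'
from h import *
print(r.get_state()['q'],go([.51,-.18,.3],85))
im=save('wrist','w0.png'); C=cam('wrist'); print(-C[1].T@C[2])
for n in ['panel','fastener','cam_lever']:
    for d in spotter.trace('wrist',n)[:1]: print(n,d['confidence'],np.round(d['extent'],1),cv2.minAreaRect(cv2.findNonZero(d['pixels'].astype(np.uint8))))
E
```

```text
clock: 1.55
eef_pos: [0.3458, 0.2215, 0.2719]
tool_rot: [179.9, 0.1, 163.9]
wrist_force: [1.0, -0.6, 0.4]
opening: 1.0
grasp_force: 0.0
clock: 2.55
eef_pos: [0.5111, -0.18, 0.3118]
tool_rot: [180.0, 0.0, 163.9]
wrist_force: [0.3, 0.7, 0.3]
opening: 0.996
grasp_force: 0.0
clock: 3.55
eef_pos: [0.5106, -0.1783, 0.3114]
tool_rot: [180.0, -0.0, 84.6]
wrist_force: [-0.5, -0.6, 0.8]
opening: 0.994
grasp_force: 0.0
[ -3.09019227  11.97143295  22.83659753 100.38913587  -4.97303404
  68.6122798   15.72083092] (array([-0.18, -0.04,  1.14]), array([ 0. , -0. , -0.4]))
[ 0.51944976 -0.09824841  0.45313905]
panel 0.98 [332.7 131.6 111.4 199.6] ((331.5, 131.0), (200.0, 113.0), 90.0)
fastener 0.66 [335.8 153.2  39.4  39.5] ((333.4000244140625, 151.7000274658203), (35.329872131347656, 36.671512603759766), 26.56505012512207)
cam_lever 0.72 [313.1 246.8  49.1  26. ] ((310.0, 244.50001525878906), (13.416407585144043, 52.32398986816406), 63.43495178222656)
```

View pics/w0.png

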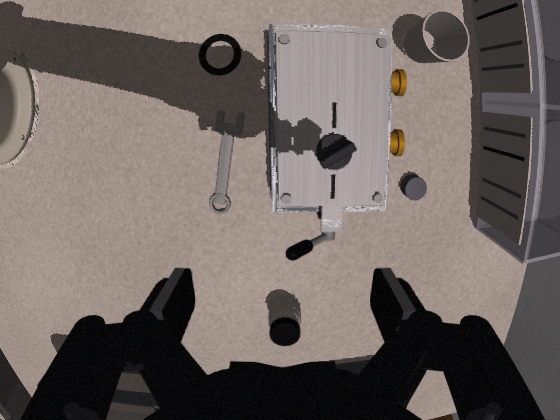

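The wrist view is clear:
- **Panel corners:** (273,26), (388,30), (385,208) and (275,211).
- **Engraved lines:** around (334,115) and (333,187).
- **Fastener wing:** from (317,162) to (355,146).
- **Lever grip:** end at about (288,254).
- **Jar:** lid at (285,330).

```bash
python3 - <<'E'
from h import *
from scipy.optimize import least_squares as ls
im=snapshot('wrist'); C=cam('wrist')
f=spotter.trace('wrist','fastener')[0]; 
obj=np.array([[0,5,.101],[0,-75,.101],[-.062e3,98,.101],[62,98,.101],[62,-98,.101],[-62,-98,.101]]); obj[:,:2]/=1000
px=np.array([[334,115],[333,187],[273,26],[388,30],[385,208],[275,211]])
wt=np.array([2,2,1,1,1,1])[:,None]
def W(v,P): c,s=np.cos(v[2]),np.sin(v[2]); P=np.atleast_2d(P); return np.c_[v[0]+c*P[:,0]-s*P[:,1],v[1]+s*P[:,0]+c*P[:,1],P[:,2]]
res=lambda v:((np.array([proj('wrist',p,C) for p in W(v,obj)])-px)*wt).ravel()
s=ls(res,[.57,-.117,-.05],loss='soft_l1'); v=s.x; print('pose',v,np.degrees(v[2])); print(res(v).reshape(-1,2).round(1))
# lever angle
def tip(a,l=.078): return W(v,[[l*np.sin(a-.8),-.144,.076+l*np.cos(a-.8)]])[0]
for a in (0,.08,.15): print(a,tip(a).round(4),proj('wrist',tip(a),C).round(1),proj('wrist',tip(a,.045),C).round(1))
print('jar',onz('wrist',(285,330),.075,C))
# wing
A=onz('wrist',(317,162),.139,C);B=onz('wrist',(355,146),.139,C); d=B-A; print('wing',(A+B)/2,np.arctan2(d[1],d[0])-v[2],np.linalg.norm(d),'axis',W(v,[[0,-.035,.127]]))
Y=np.degrees(v[2])+90
st=W(v,[[-.105,-.149,.109]])[0]; print('start',st,Y); print(go([*st[:2],.25],Y),go(st,Y)); np.save('v.npy',v)
cv2.imwrite('pics/c0.png',cv2.resize(im[90:270,260:400,::-1],None,fx=3.3,fy=3.3,interpolation=2))
E
```

```text
pose [ 0.57251826 -0.11665423 -0.06280826] -3.5986483385948764
[[-0.6  0.3]
 [ 0.1 -0.5]
 [ 1.1  5.1]
 [-0.3  4.8]
 [-0.8 -2.8]
 [ 3.4 -3.7]]
0 [ 0.5076 -0.2569  0.1303] [284.7 255.1] [304.8 245.9]
0.08 [ 0.5121 -0.2571  0.1346] [288.9 256.7] [307.2 246.8]
0.15 [ 0.5164 -0.2574  0.1381] [292.8 258.1] [309.4 247.4]
jar [ 0.4962112  -0.40832234  0.075     ]
wing [ 0.56709385 -0.1483672   0.139     ] 0.3971871093700876 0.04097115338241182 axis [[ 0.57032142 -0.15158522  0.127     ]]
start [ 0.45837302 -0.2587699   0.109     ] 86.40135166140513
(array([-8.46, -4.51,  6.13]), array([ 0. , -0. , -1.3])) (array([-8.46, -4.51, 20.23]), array([ 0. , -0. , -1.3]))
```

View pics/c0.png

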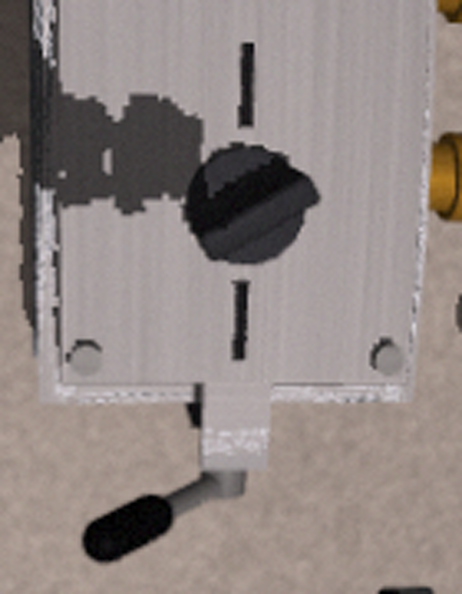

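```bash
python3 -m crank '[[[0,-2.2,-1.2,1.6,0,0,-1.3],[0,-2.2,-1.2,1.6,0,0,0],[0,-2.2,-1.2,1.6,0,0,0],[0,-1.9,-0.9,1.3,0,0,0],[0,0,0,0,0,0,0],[0,0,0,2.8,0,0,0],[0,0,0,2.8,0,0,0],[0,0,0,2.8,0,0,0],[0,0,0,2.8,0,0,0],[0,0,0,2.8,0,0,0],[0,0,0,0,0,0,0]]]' 40
python3 - <<'E'
from h import *
v=np.load('v.npy'); p=r.get_state()['eef_pos']; c,s=np.cos(v[2]),np.sin(v[2]); d=p[:2]-v[:2]
print('housing frame',c*d[0]+s*d[1],-s*d[0]+c*d[1],p[2]); save('scene','s1.png')
E
```

```text
clock: 4.95
eef_pos: [0.4579, -0.2576, 0.1074]
tool_rot: [-179.7, -0.2, 86.4]
wrist_force: [-0.7, -0.4, 0.9]
opening: 0.0
grasp_force: 0.0
housing frame -0.10552046535556296 -0.14790957610133498 0.10741841493243373
```

```bash
python3 -m crank '[[[0,-0.1,1,0,0,0,0],[0,0,1,0,0,0,0],[0,0,1,0,0,0,0],[0,0,1,0,0,0,0],[0,0,1,0,0,0,0],[0,0,1,0,0,0,0]]]'
python3 -m crank '[[[0,0,1,-0.3,0,0,0],[0,0,1,-0.4,0,0,0],[0,0,1,-0.4,0,0,0],[0,0,0.8,-0.4,0,0,0],[0,0,0.8,-0.3,0,0,0],[0,0,0.8,0,0,0,0]]]'
python3 - <<'E'
from h import *
save('scene','s2.png'); save('wrist','w2.png')
a=cv2.imread('pics/s2.png')[200:340,130:330]; b=cv2.imread('pics/w2.png')
cv2.imwrite('pics/c2.png',np.hstack([cv2.resize(a,(600,420)),b[200:420,180:380]][:1]))
E
```

```text
clock: 5.6
eef_pos: [0.5188, -0.2664, 0.1111]
tool_rot: [-179.9, 0.1, 86.1]
wrist_force: [-5.0, -2.7, 3.7]
opening: -0.004
grasp_force: 2.5
clock: 6.2
eef_pos: [0.5743, -0.2682, 0.1289]
tool_rot: [180.0, -0.0, 86.2]
wrist_force: [-3.1, 0.5, -0.3]
opening: -0.002
grasp_force: 1.1
```

View pics/c2.png

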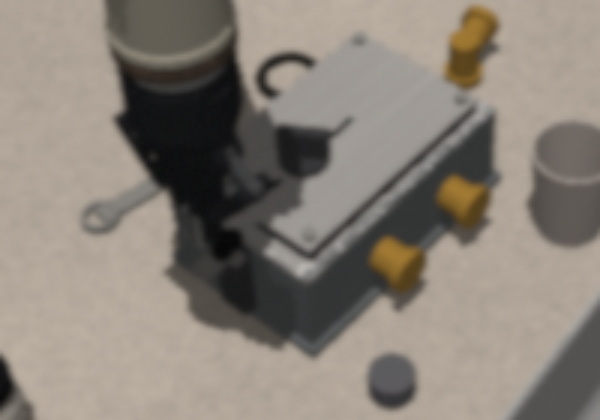

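```bash
python3 -m crank '[[[0,-0.1,0.8,0,0,0,0],[0,-0.1,0.8,0,0,0,0],[0,0,0.6,0.2,0,0,0],[0,0,0.4,0.3,0,0,0],[0,0,0.3,0.3,0,0,0],[0,0,0,0,0,0,0]]]'
python3 - <<'E'
from h import *
v=np.load('v.npy'); p=r.get_state()['eef_pos']; c,s=np.cos(v[2]),np.sin(v[2]); d=p[:2]-v[:2]
print('housing frame',c*d[0]+s*d[1],-s*d[0]+c*d[1],p[2])
E
```

```text
clock: 6.9
eef_pos: [0.5985, -0.2733, 0.1233]
tool_rot: [-179.6, -0.1, 86.1]
wrist_force: [-21.0, 6.2, 29.3]
opening: -0.0
grasp_force: 17.1
housing frame 0.03577222205925429 -0.15469812676246172 0.12334195653317057
```

```bash
python3 -m crank '[[[0,0,-0.6,-0.6,0,0,0],[0,0,-1,-2,0,0,0],[8.5,1,-1.2,-3,0,0,0],[8.5,1.5,-1.2,-3,0,0,0],[8.5,1.5,-1.2,-3,0,0,0],[8.5,1.5,-1.2,-3,0,0,0],[8.5,1,-1.2,-3,0,0,0],[8.5,0,0,0,0,0,0]]]'
python3 - <<'E'
from h import *
save('wrist','w3.png'); C=cam('wrist'); np.savez('C3.npz',a=C[1],b=C[2]); v=np.load('v.npy')
def W(P): c,s=np.cos(v[2]),np.sin(v[2]); return [v[0]+c*P[0]-s*P[1],v[1]+s*P[0]+c*P[1],P[2]]
for a in (1.25,1.6): print(a,proj('wrist',W([.078*np.sin(a-.8),-.144,.076+.078*np.cos(a-.8)]),C))
for d in spotter.trace('wrist','cam_lever')[:1]: print(d['confidence'],d['extent'])
for y in (.005,-.075,-.035): print(proj('wrist',W([0,y,.101]),C))
im=cv2.imread('pics/w3.png'); p=proj('wrist',W([0,-.06,.101]),C).astype(int); x0,y0=max(p[0]-90,0),max(p[1]-90,0); print(x0,y0)
cv2.imwrite('pics/c3.png',cv2.resize(im[y0:y0+180,x0:x0+200],None,fx=3.3,fy=3.3,interpolation=2)); print(C[0])
E
```

```text
clock: 7.7
eef_pos: [0.5333, -0.2018, 0.3015]
tool_rot: [179.4, 0.0, 86.3]
wrist_force: [0.6, -0.4, 0.6]
opening: 0.986
grasp_force: 0.0
1.25 [347.6330372  246.47663598]
1.6 [364.79419345 239.84278994]
0.66 [333.3, 234.2, 59.6, 24.1]
[313.10873971  94.62245286]
[312.06732154 170.00914037]
[312.71564225 132.67047699]
222 66
{'fx': 325.19226210127806, 'fy': 325.19226210127806, 'cx': 282.1591791836449, 'cy': 209.32526916346478, 'rvec': array([-2.82249536,  0.09195009,  0.00404026]), 'tvec': array([-0.54769794, -0.21924863,  0.38794661])}
```

View pics/c3.png

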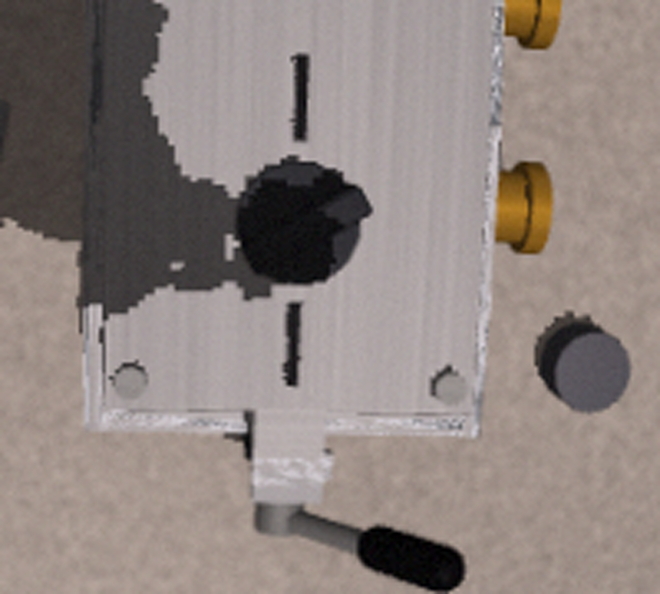

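The lever's tip is at (363,238), which is its end stop. The engraved lines show at (313.2,95.4) and (310.5,170.2). Next I'll refine the axis and yaw from these lines and go to the fastener.

```bash
python3 - <<'E'
from h import *
z=np.load('C3.npz'); C=(camera_info('wrist'),z['a'],z['b'])
A=onz('wrist',(313.2,95.4),.101,C);B=onz('wrist',(310.5,170.2),.101,C); d=A-B
y=np.degrees(np.arctan2(-d[0],d[1])); m=(A+B)/2; print(m,y,np.linalg.norm(d)); np.save('f.npy',[m[0],m[1],y])
print(go([m[0],m[1],.18],y+26),go([m[0],m[1],.118],y+90))
E
```

```text
[ 0.56950142 -0.15205018  0.101     ] -4.8816602485606095 0.07942112514451144
(array([ 5.27,  3.37, 11.77]), array([ 0.2, -0.1, 65.1])) (array([ 5.27,  3.35, 17.97]), array([0.2, 0. , 1.1]))
```

```bash
python3 -m crank '[[[8.5,1.8,1.1,2.5,0,0,0],[8.5,1.8,1.1,2.5,0,0,0],[8.5,1.7,1.1,2.5,0,0,0],[6,0,0,0,0,0,8.1],[6,0,0,0,0,0,8.1],[6,0,0,0,0,0,8.1],[6,0,0,0,0,0,8.1],[6,0,0,0,0,0,8.1],[6,0,0,0,0,0,8.1],[6,0,0,0,0,0,8.1],[6,0,0,0,0,0,8.1],[6,0,0,0,0,0,0]]]'
python3 - <<'E'
from h import *
m=np.load('f.npy'); print(r.get_state()['q'].round(0),go([m[0],m[1],.118],m[2]+26)); save('wrist','w4.png'); C=cam('wrist'); print(proj('wrist',[m[0],m[1],.139],C))
E
```

```text
clock: 9.0
eef_pos: [0.5668, -0.1521, 0.2197]
tool_rot: [180.0, 0.1, 21.3]
wrist_force: [0.0, 0.6, -0.5]
opening: 0.705
grasp_force: 0.0
[-15.  24.  36. 101. -16.  61. -43.] (array([ 0.27,  0.09, 10.17]), array([0. , 0.1, 0.2]))
[283.53750846 216.24846111]
```

View pics/w4.png

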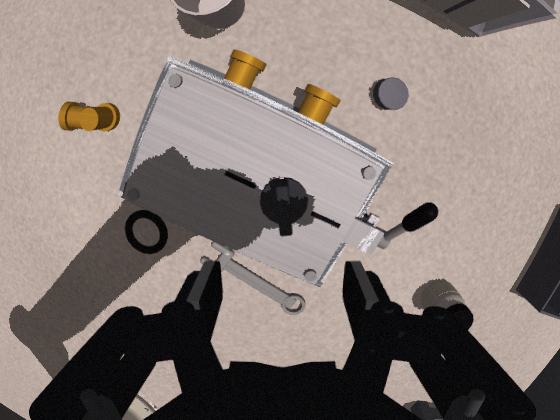

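The wing appears at about (285,215), upright in the picture. So it is parallel to the finger pads and centred between the fingers.

```bash
python3 -m crank '[[[6,0.3,0.1,2,0,0,0],[6,0,0,2,0,0,0],[6,0,0,2,0,0,0],[6,0,0,2,0,0,0],[6,0,0,1.2,0,0,0],[6,0,0,0.7,0,0,0],[0,0,0,0,0,0,0],[0,0,0,0,0,0,0],[0,0,0,0,0,0,0],[0,0,0,0,0,0,0],[0,0,0,0,0,0,0],[0,0,0,0,0,0,0]]]' 40
python3 - <<'E'
from h import *
m=np.load('f.npy'); print(go([m[0],m[1],.118],m[2]+90))
E
```

```text
clock: 10.25
eef_pos: [0.5708, -0.1517, 0.1232]
tool_rot: [180.0, -0.1, 21.4]
wrist_force: [0.3, 0.0, 3.7]
opening: 0.1
grasp_force: 43.2
(array([-0.13, -0.02,  0.52]), array([  0.1,  -0.1, -63.7]))
```

```bash
python3 -m crank '[[[0,0,0,0,0,0,-6.4],[0,0,0,0,0,0,-6.4],[0,0,0,0,0,0,-6.4],[0,0,0,0,0,0,-6.4],[0,0,0,0,0,0,-6.4],[0,0,0,0,0,0,-6.4],[0,0,0,0,0,0,-6.4],[0,0,0,0,0,0,-6.4],[0,0,0,0,0,0,-6.4],[0,0,0,0,0,0,-6.4],[0,0,0,0,0,0,0]]]'
python3 - <<'E'
from h import *
print(r.get_state()['torque'])
E
```

```text
clock: 11.35
eef_pos: [0.5699, -0.1511, 0.1226]
tool_rot: [-180.0, -0.1, 85.5]
wrist_force: [-1.1, 2.0, 4.8]
opening: 0.096
grasp_force: 43.2
[0.51723112 0.39807066 0.05552421]
```

```bash
python3 -m crank '[[[5,0,0,0,0,0,0],[5,0,0,0,0,0,0],[5,0,0,0,0,0,0],[5,0,0,-1,0,0,0],[5,0,0,-3,0,0,0],[5,0,0,-3,0,0,0],[5,-2,0,-3,0,0,0],[5,-2,0,-3,0,0,0],[5,-2,0,0,0,0,0],[5,0,0,0,0,0,0]]]'
python3 - <<'E'
from h import *
m=np.load('f.npy'); save('wrist','w5.png'); C=cam('wrist'); im=cv2.imread('pics/w5.png'); p=proj('wrist',[m[0],m[1],.101],C).astype(int); x0,y0=max(p[0]-70,0),max(p[1]-85,0); print(p,x0,y0)
cv2.imwrite('pics/c5.png',cv2.resize(im[y0:y0+150,x0:x0+140],None,fx=4,fy=4,interpolation=2))
a=np.radians(m[2]); ps=[m[0]-.09*np.sin(a),m[1]+.09*np.cos(a)]; print(ps,go([*ps,.125],m[2]+90))
E
```

```text
clock: 12.35
eef_pos: [0.565, -0.2158, 0.2545]
tool_rot: [179.8, 0.2, 85.1]
wrist_force: [-0.2, 0.1, 0.7]
opening: 0.588
grasp_force: 0.0
[280 127] 210 42
[np.float64(0.5771602353006997), np.float64(-0.062376648200187026)] (array([15.15, -0.05, 12.81]), array([0.1, 0. , 0.1]))
```

View pics/c5.png

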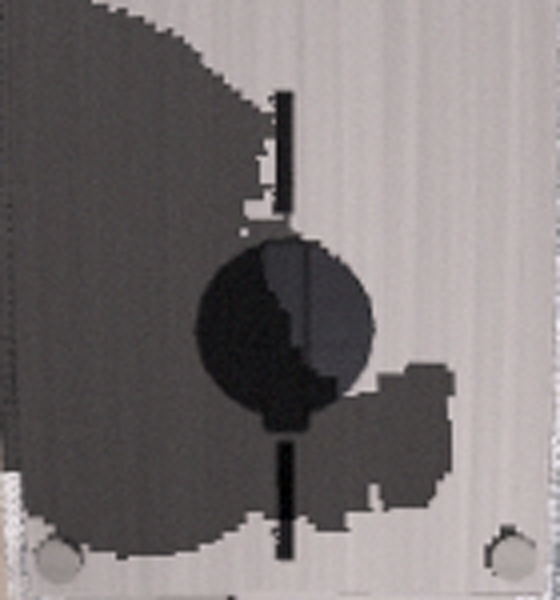

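The wing lies in line with both engraved lines, all at about column 285 in the crop. Now I'll shut the fingers and press at the bare half.

```bash
python3 -m crank '[[[0,3.8,0,0,0,0,0],[0,3.8,0,0,0,0,0],[0,3.8,0,0,0,0,0],[0,3.7,0,2.5,0,0,0],[0,0,0,3,0,0,0],[0,0,0,3,0,0,0],[0,0,0,3,0,0,0],[0,0,0,1.3,0,0,0],[0,0,0,0,0,0,0]]]' 40
python3 -m crank '[[[0,0,0,0.6,0,0,0],[0,0,0,0.6,0,0,0],[0,0,0,0.6,0,0,0],[0,0,0,0.6,0,0,0],[0,0,0,0.6,0,0,0],[0,0,0,0.4,0,0,0],[0,0,0,0,0,0,0],[0,0,0,0,0,0,0]]]'
```

```text
clock: 13.3
eef_pos: [0.5753, -0.0598, 0.122]
tool_rot: [-179.7, -0.0, 85.5]
wrist_force: [-0.1, -0.7, 0.2]
opening: 0.001
grasp_force: 0.0
clock: 14.1
eef_pos: [0.5779, -0.061, 0.0913]
tool_rot: [179.9, -0.0, 85.4]
wrist_force: [-2.4, 1.4, 8.3]
opening: -0.001
grasp_force: 4.1
```

```bash
python3 -m crank '[[[0,0,0,0.2,0,0,0],[0,0,0,0.2,0,0,0],[0,0,0,0.1,0,0,0],[0,0,0,0,0,0,0],[0,0,0,0,0,0,0]]]'
```

```text
clock: 14.6
eef_pos: [0.5782, -0.061, 0.0907]
tool_rot: [179.9, -0.1, 85.4]
wrist_force: [-15.1, 1.4, 42.6]
opening: 0.002
grasp_force: 21.3
```

```bash
python3 -m crank '[[[0,0,0,-0.2,0,0,0],[0,0,0,0,0,0,0],[0,0,0,0,0,0,0]]]'
python3 - <<'E'
from h import *
im=save('scene','s6.png'); cv2.imwrite('pics/c6.png',cv2.resize(cv2.imread('pics/s6.png')[180:340,140:340],(750,600),interpolation=2))
E
```

```text
clock: 14.9
eef_pos: [0.5781, -0.061, 0.0909]
tool_rot: [179.9, -0.1, 85.4]
wrist_force: [-9.2, 0.9, 27.5]
opening: 0.003
grasp_force: 14.0
```

View pics/c6.png

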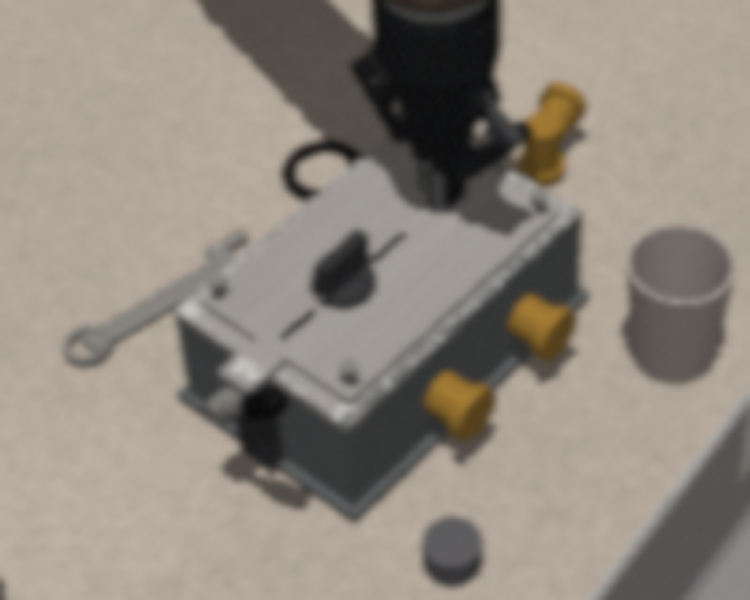

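The crop shows the panel flush on the frame, the wing in line with the engraved lines at (345,275), and the lever over to +x at (262,420). The fingers are pressing at (440,190).

```bash
python3 -c "
from workcell import r
print(r.finish_job())"
```

```text
the job is handed in; nothing more can be done
None
```

The job is handed in: I flipped the lever to its end stop, lined the fastener up with the index lines, and am holding the panel fully down with about 27 N. My push briefly read 42.6 N at the wrist before I eased it; it went through the fingertips, so I don't expect the 40 N limit on the arm and gripper body to apply.

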